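# Tighten a bearing-cap bolt on the etching press

## Robot

A 7-joint arm with a two-finger parallel gripper is mounted at the origin on the work surface. World frame = base frame: x ahead of the robot, y to its left, z up, the work surface at z = 0. Lengths are in m, angles in rad, forces in N, time in s.
With the tool pointing down it reaches from about 0.425 to 0.95 m from the base axis. Payload 16.7 kg.
Tool frame: the origin (TCP) lies at the very end of the fingers, on their centre line; the grasp point (between the pads) lies 19 mm behind it (r.pinch_z is the distance from the TCP to the grasp point, in m); y points along the fingers, x is the direction in which the jaws open and shut, and the axes are right-handed (so a half turn about y gives the same grasp; the last joint's range is limited). The gripper opens to 94 mm and grips with 3 to 60 N. Pads are 16 mm wide; open, the fingers measure 119 mm over their backs; the gripper's body (75 mm by 177 mm) begins 78 mm behind the grasp point.
Start: joints at [-1.28, 0.426, 0.074, 1.606, -0.034, 1.111, -0.067], TCP at [0.288, 0.61, 0.205] pointing down, gripper open.
Joint ranges: [-2.85, 2.85], [-0.5, 2.14], [-1.23, 1.37], [0.21, 2.46], [-1.02, 4.16], [0.16, 2.05], [-2.73, 2.73]. Speed limits (rad/s): [1.89, 1.89, 2.39, 2.39, 3.01, 3.01, 3.01].

## Interface

Orientations are given as a unit quaternion [x, y, z, w].
In Python, from workcell import r, effector, solve_ik, viewer, order, get_time_s, get_qpos, get_dq, get_tau, get_position, get_ee_rot, get_contact_force, get_ft_torque, get_grip_width gives the robot as it stands. The module is installed in compiled form; this text tells all that it offers. Calls block until the motion is done:
- r.movep(position, orientation): joint-space move of the TCP to a pose.
- r.move_l(position, speed=0.15, rot=None): straight line of the TCP; rot=None keeps the orientation; speed is the mean speed in m/s.
- r.set_joints(angles): joint-space move.
- effector.let_go() and effector.close(): open the fingers fully, or close them until they stop; the grip force is fixed at half the most.
- r.sleep(seconds).
- solve_ik(position, orientation): joint angles nearest the present ones, or None.
- viewer.read_camera(name): name is "side" or "top" or "wrist"; returns the picture (420x560x3 uint8, red, green, blue); there is no depth.
- viewer.camera_info(name): a dict with "fx", "fy", "cx", "cy" (pixels), "k1" (the pictures are not rectified: a ray, as slopes to the right and down, at radius r is drawn at 1 + k1 r^2 times it, then the intrinsics apply), "T" (4x4, takes a point from camera to world coordinates); the wrist camera has in their place "tool_from_camera" (4x4, takes a point from camera to tool coordinates, whose origin is the TCP and whose axes are the tool frame's). Camera axes: x right, y down, z forward; pixel columns grow to the right and rows downward; lengths in m; the calibration is good to about 2 mm. A picture is of the moment at which its call begins: read the wrist's pose just before it. camera_info takes no time and is no camera call.
A pose or a line that the arm cannot do raises r.Unreachable and nothing moves.
- order.close_job(): hands the job in, once; it reports no verdict.
Readings, each from a call of its own:
- get_time_s(): time.
- get_qpos(): joint angles.
- get_dq(): joint speeds.
- get_tau(): joint torques, N m.
- get_position(): TCP position.
- get_ee_rot(): TCP orientation.
- get_contact_force(): force on the tool from outside, world axes, zero at the start.
- get_ft_torque(): the same for the moment, N m.
- get_grip_width(): finger opening in m.
Only numpy, scipy, OpenCV 4.12 (cv2) and the standard library are available. Lean on these libraries where they do the work, as an engineer would, in place of code of your own. Each camera call takes 0.05 s, during which the arm holds its last target.

## Task

Take the T-handle hex key out of its wooden rack, feel with it, pressing only lightly, for the hex socket of the loose bolt down in the etching press's bearing cap, and tighten that bolt clockwise until it is fully tight, regrasping the handle as often as you need and not straining on past the stop. Then stand the key back in its hole in the rack. Keep the hand itself off the press, and leave the tub, the brush pot and the paint tube where they are.

Things in the scene. Friction and masses are not known exactly. Their poses are not given: they have to be found in the camera images.
- press: green table-top etching press, fixed, 440 x 390 mm. Origin: centre of its base's underside; x along its bed, y along its rollers, z up. Bearing caps on two cheeks (y = +130, -130 mm), tops 175 mm up, a bolt hole at each end (x = -60, +60 mm); between them a pressure screw stands 32 mm above the cap. Three of the four bolts are tight already; the loose one is at x = -60, y = +130 mm
- hole (a point): centre of the mouth (level with the cap's top) of the loose bolt's bore, 46 mm wide; axes as the press. The bolt's 30 mm round head has its top 11 mm down (12.5 mm when tight); in it a hex socket 18 mm across flats, 12 mm deep. The bolt sits in an oversize hole, up to 5.5 mm off the bore's centre in x and in y, where no pose tells; it gives sideways only above about 15 N
- bolt (a joint): how far the loose bolt has been tightened, rad: 0 to 0.5 at the start, grows as it turns clockwise seen from above, drags with about 0.15 N m, stops dead at 4.4 (tight); the key has 0.1 rad of play either way, and over 0.3 N m at the stop is forcing it. At 0 two of the socket's flats face press +y and -y; at value q the socket is turned by -q about press z. The bolt sinks 2 mm a turn
- key: stub T-handle hex key, about 0.25 kg, loose, upright in the rack. Origin: centre of the tip's face; z up the shank to the handle. Shank hexagonal, 17 mm across flats, two flats facing key +y and -y; the last 2 mm are 16 mm across flats. Black flat-sided handle: 64 mm along key x, 18 mm along y, from 95 to 121 mm above the tip; it can be gripped across its 18 mm or across its 64 mm ends
- rack_hole (a point): mouth of the key's round hole, 26 mm wide and 45 mm deep, in the middle of a fixed wooden block (110 x 75 mm, 60 mm high); this point is at the block's top, 60 mm up. Axes as the block. At the start the key stands on the hole's floor, its tip 45 mm below this point
- tub: cream lidded tub, 100 mm wide, 72 mm high; origin under its centre
- brushpot: white pot of brushes, 80 mm wide, 210 mm high with the brushes; origin under its centre
- tube: dark paint tube lying down, 110 x 38 x 22 mm, origin under its middle
Things that resemble listed ones, but are neither listed nor needed, are in the scene too. What is meant by the key is not pink, and is the smaller of those in its own colour.

How it is judged:
On the way, in this order (a step that is already met when the one before it is completed fails the run):
1. the key is seated in the bolt's hex socket (z of key in the frame of hole below -0.019 m and horizontal distance between key and hole below 0.011 m), for 0.2 s.
2. the bolt is turned fully tight (value of joint bolt above 4.25 rad), for 0.1 s.
At the end, for the whole second after the job is handed in: The bolt is fully tight (above 4.2 of 4.4 rad); the key stands in the rack's hole again, released and at rest, tip at least 30 mm below the mouth and within 8 mm of its axis, leaning under 0.2 rad; tub, brush pot and tube lie within 30 mm of where they were (value of joint bolt above 4.2 rad and horizontal distance between key and rack_hole below 0.008 m and z of key in the frame of rack_hole below -0.03 m and angle between key's own z axis and vertical below 0.2 rad and linear speed of key below 0.02 m/s and distance of each of tub, brushpot, tube from where it was at the start of the episode below 0.03 m); the robot touches nothing.
It fails at once if the key was pressed hard on the bolt or cap (over 40 N) while not yet down in the socket (contact force between key and press above 40 N and z of key in the frame of hole above -0.016 m).
It fails at once if the key was forced in the socket (contact forces over 100 N in all) (contact force between key and press above 100 N).
It fails at once if the hand or arm pushed on the press (contact force between any of the fingers, the arm and press above 5 N).
It fails at once if a bystander was moved (distance of any of tub, brushpot, tube from where it was at the start of the episode above 0.03 m).
It also fails if it takes over 72 s, if anything falls off the work surface, if the arm or the gripper's body presses on something with over 40 N, if the wrist force passes 120 N, or if a joint passes its speed limit or range.

## Working session

There is one attempt and no reset: what is moved stays moved. The work goes in short steps, each a Python script; the robot and the scene stay as the last script left them, time stands still between calls to the robot, and variables do not carry over. Pictures are saved under pics/ and viewed, and the job is handed in when it is done.

```bash
mkdir -p pics; ls; python3 - <<'E'
from workcell import *
import cv2, numpy as np
print(get_time_s(), get_position(), get_ee_rot(), get_grip_width(), r.pinch_z)
for n in ["side","top","wrist"]:
    im=viewer.read_camera(n); cv2.imwrite(f"pics/{n}0.png",im[:,:,::-1]); print(n,viewer.camera_info(n))
print(get_time_s())
E
```

```text
pics
0.0 [0.28784526 0.61005872 0.20475622] [ 0.59749668  0.37822365 -0.37895524 -0.59694012] 0.09417708276877652 0.0188
side {'fx': 528.28783364722, 'fy': 528.28783364722, 'cx': 285.4269928169737, 'cy': 208.4405233393326, 'k1': -0.1400278209850758, 'T': array([[ 0.98157065, -0.12867176,  0.14128922,  0.34572328],
       [-0.19014061, -0.58361929,  0.78945239, -0.75175783],
       [-0.01912111, -0.80176811, -0.59732929,  0.75175174],
       [ 0.        ,  0.        ,  0.        ,  1.        ]])}
top {'fx': 500.1228398425301, 'fy': 500.1228398425301, 'cx': 277.33982091668616, 'cy': 204.95535351829582, 'k1': -0.13701473851007737, 'T': array([[-2.26274641e-02, -9.87754146e-01,  1.54368861e-01,
         3.24717632e-01],
       [-9.99743636e-01,  2.22306413e-02, -4.29656087e-03,
         9.47311673e-02],
       [ 8.12227042e-04, -1.54426506e-01, -9.88003945e-01,
         1.40481893e+00],
       [ 0.00000000e+00,  0.00000000e+00,  0.00000000e+00,
         1.00000000e+00]])}
wrist {'fx': 338.02418770663945, 'fy': 338.02418770663945, 'cx': 278.7369083741897, 'cy': 216.15991355722483, 'k1': -0.06759627700040695, 'tool_from_camera': array([[ 9.99999619e-01, -8.07455892e-04, -3.31054607e-04,
        -1.33572942e-04],
       [ 1.04393652e-04, -2.65945294e-01,  9.63988117e-01,
        -1.79311371e-01],
       [-8.66420300e-04, -9.63987784e-01, -2.65945109e-01,
         7.66033908e-02],
       [ 0.00000000e+00,  0.00000000e+00,  0.00000000e+00,
         1.00000000e+00]])}
0.15
```

View pics/side0.png

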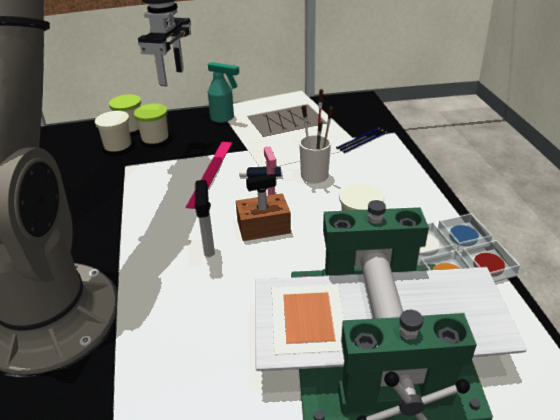

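View pics/top0.png

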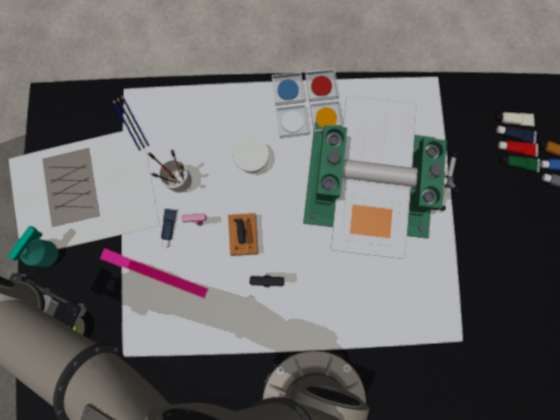

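View pics/wrist0.png

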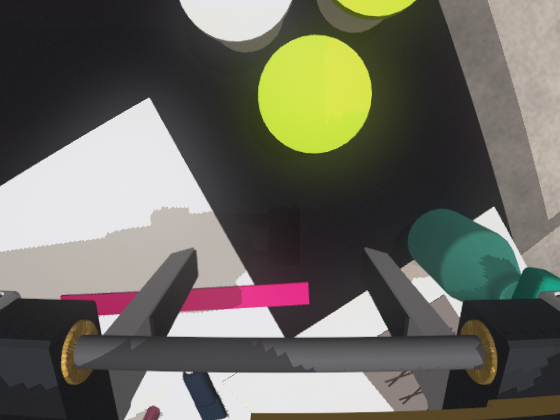

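```bash
python3 - <<'E'
import cv2, numpy as np
t=cv2.imread('pics/top0.png'); s=cv2.imread('pics/side0.png')
a=cv2.resize(t[110:250,290:470],None,fx=4.2,fy=4.2,interpolation=cv2.INTER_CUBIC); cv2.imwrite('pics/tc.png',a)
a=cv2.resize(s[190:400,310:480],None,fx=2.85,fy=2.85,interpolation=cv2.INTER_CUBIC)
b=cv2.resize(t[190:300,140:300],None,fx=2,fy=2,interpolation=cv2.INTER_CUBIC)
o=np.zeros((598,800,3),np.uint8);o[:a.shape[0],:a.shape[1]]=a; o[:220,485:485+315]=b[:,:315]
cv2.imwrite('pics/sc.png',o)
E
```

```text
(no output)
```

View pics/tc.png

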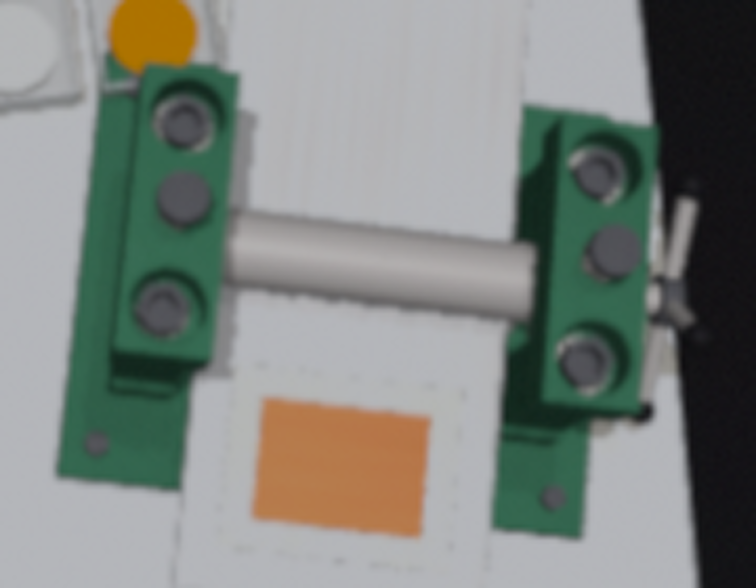

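View pics/sc.png

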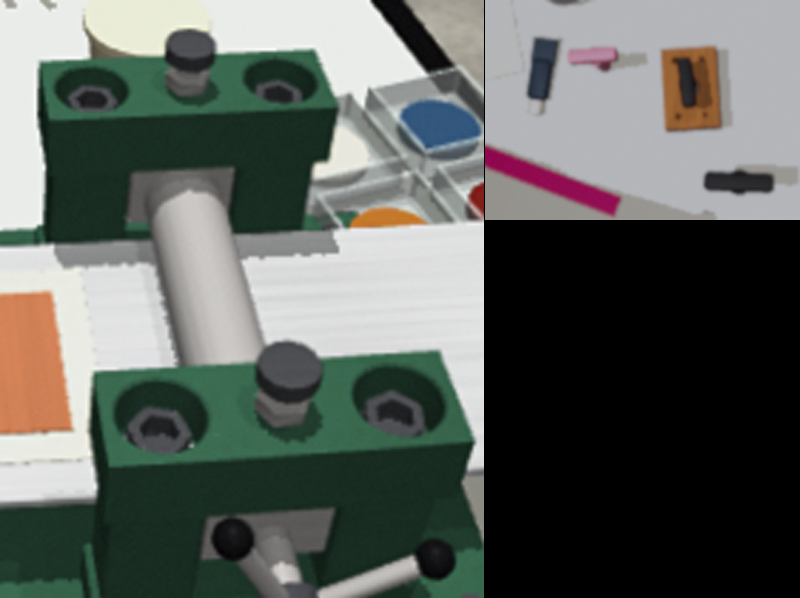

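```bash
cat > h.py <<'E'
from workcell import *
import cv2, numpy as np
from scipy.spatial.transform import Rotation as R
def tcpT():
    T=np.eye(4);T[:3,:3]=R.from_quat(get_ee_rot()).as_matrix();T[:3,3]=get_position();return T
def camT(n,tT=None):
    i=viewer.camera_info(n)
    return i, (tT@i['tool_from_camera'] if n=='wrist' else i['T'])
def slopes(n,uv):
    i=viewer.camera_info(n)
    K=np.array([[i['fx'],0,i['cx']],[0,i['fy'],i['cy']],[0,0,1.]])
    return cv2.undistortPoints(np.array(uv,float).reshape(-1,1,2),K,np.array([i['k1'],0,0,0.]),None,None,None).reshape(-1,2)
def cast(n,uv,z,tT=None):
    i,T=camT(n,tT); s=slopes(n,uv)
    d=np.c_[s,np.ones(len(s))]@T[:3,:3].T
    return T[:3,3]+d*((z-T[2,3])/d[:,2])[:,None]
def proj(n,P,tT=None):
    i,T=camT(n,tT); P=np.atleast_2d(P); c=(P-T[:3,3])@T[:3,:3]
    s=c[:,:2]/c[:,2:]; s=s*(1+i['k1']*(s**2).sum(1,keepdims=True))
    return s*[i['fx'],i['fy']]+[i['cx'],i['cy']]
# downwards tool: y=-z world, x (jaw) at yaw a
def quat(a):
    x=np.array([np.cos(a),np.sin(a),0]);y=np.array([0,0,-1.]);z=np.cross(x,y)
    return R.from_matrix(np.c_[x,y,z]).as_quat()
def snap(n,f):
    T=tcpT(); im=viewer.read_camera(n); cv2.imwrite('pics/'+f,im[:,:,::-1]); np.save('pics/'+f+'.npy',T); return im,T
E
python3 - <<'E'
from h import *
# crop tc: x=290+u/4.2, y=110+v/4.2
f=lambda u,v:(290+u/4.2,110+v/4.2)
c=cast('top',[f(147,66),f(240,74),f(207,360),f(112,348), f(560,125),f(658,130),f(640,410),f(544,403)],.175)
print(c.round(3)); print(c[:4].mean(0),c[4:].mean(0))
b=cast('top',[f(184,120),f(162,306),f(598,172),f(584,362)],.164);print(b.round(4))
print(cast('top',[f(184,195),f(613,250)],.207).round(4))
print('rack',cast('top',[(228,214),(255,213),(257,253),(230,255)],.06).round(4))
print('key handle',cast('top',[(241,231)],.136), 'decoy',cast('top',[(267,281)],.136))
print(get_qpos()); m=R.from_quat(get_ee_rot()).as_matrix(); print(m.round(2))
for i in range(8):
    a=-np.pi+i*np.pi/4
    for p in ([.43,.17,.2],[.42,-.03,.25],[.65,-.25,.25]):
        q=solve_ik(p,quat(a)); print(round(a,2),p,None if q is None else np.round(q,2))
E
```

```text
[[ 0.72  -0.037  0.175]
 [ 0.714 -0.094  0.175]
 [ 0.537 -0.066  0.175]
 [ 0.545 -0.01   0.175]
 [ 0.679 -0.291  0.175]
 [ 0.675 -0.353  0.175]
 [ 0.501 -0.327  0.175]
 [ 0.506 -0.268  0.175]]
[ 0.62887579 -0.05186787  0.175     ] [ 0.59005379 -0.30985464  0.175     ]
[[ 0.6883 -0.06    0.164 ]
 [ 0.5723 -0.0417  0.164 ]
 [ 0.6513 -0.3161  0.164 ]
 [ 0.5325 -0.2982  0.164 ]]
[[ 0.63   -0.0526  0.207 ]
 [ 0.5922 -0.3073  0.207 ]]
rack [[0.513  0.2235 0.06  ]
 [0.5141 0.15   0.06  ]
 [0.4055 0.1464 0.06  ]
 [0.4017 0.2191 0.06  ]]
key handle [[0.45785137 0.18336686 0.136     ]] decoy [[0.32993419 0.11960545 0.136     ]]
[-1.27947345  0.42659223  0.07387835  1.60645503 -0.03415213  1.11082056
 -0.06708607]
[[ 0.43 -0.   -0.9 ]
 [ 0.9  -0.    0.43]
 [-0.   -1.   -0.  ]]
-3.14 [0.43, 0.17, 0.2] [-0.56  0.08  0.04  2.07 -0.    0.99  2.63]
-3.14 [0.42, -0.03, 0.25] [-1.45 -0.41  1.11  2.13  0.39  1.23  2.64]
-3.14 [0.65, -0.25, 0.25] [-0.44  0.72  1.21  1.54 -0.69  1.35 -2.3 ]
-2.36 [0.43, 0.17, 0.2] [-1.65  0.15  1.26  2.11 -0.17  0.99 -2.64]
-2.36 [0.42, -0.03, 0.25] [ 0.81 -0.   -0.87  2
[... 625 characters left out ...]
0.09  1.12 -0.17]
0.0 [0.65, -0.25, 0.25] [-0.41  0.67  1.12  1.54 -0.61  1.32  0.78]
0.79 [0.43, 0.17, 0.2] [-0.87  0.07  0.38  2.09 -0.03  0.99  0.31]
0.79 [0.42, -0.03, 0.25] [-0.8  -0.11  0.68  2.11  0.08  1.11  0.63]
0.79 [0.65, -0.25, 0.25] [-0.4   0.65  1.09  1.54 -0.59  1.31  1.55]
1.57 [0.43, 0.17, 0.2] [-0.76  0.07  0.26  2.08 -0.02  0.99  1.08]
1.57 [0.42, -0.03, 0.25] [-0.75 -0.1   0.63  2.11  0.07  1.11  1.42]
1.57 [0.65, -0.25, 0.25] [-0.31  0.57  0.89  1.54 -0.45  1.26  2.22]
2.36 [0.43, 0.17, 0.2] [-0.65  0.08  0.14  2.08 -0.01  0.99  1.86]
2.36 [0.42, -0.03, 0.25] [-0.68 -0.09  0.57  2.11  0.06  1.11  2.22]
2.36 [0.65, -0.25, 0.25] [ 0.93  0.62 -1.03  1.45  0.54  1.36  2.24]
```

```bash
python3 - <<'E'
from h import *
p=get_position(); 
r.move_l([p[0],p[1],0.40],speed=.3)
H=np.array([.570,-.0425])
a=np.pi/2; z=np.array([-np.sin(a),np.cos(a)])
# view both bolts from far pose too
r.movep([*(H-0.005*z),.30],quat(a)); snap('wrist','w1.png')
r.move_l([*(H-0.005*z),.255],speed=.15); snap('wrist','w2.png')
print(get_time_s(),get_qpos().round(2),get_position())
E
```

```text
4.05 [-0.65  0.27  0.75  1.8  -0.2   1.14  1.74] [ 0.57543322 -0.04255006  0.25581405]
```

```bash
ls pics
```

```text
sc.png
side0.png
tc.png
top0.png
w1.png
w1.png.npy
w2.png
w2.png.npy
wrist0.png
```

View pics/w2.png

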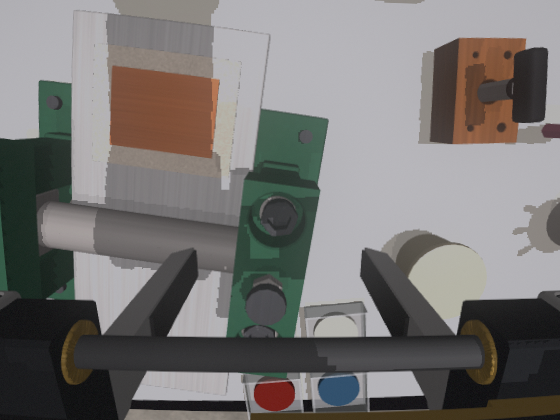

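```bash
python3 - <<'E'
from h import *
im=cv2.imread('pics/w2.png'); T=np.load('pics/w2.png.npy')
c=im[170:260,220:340]
c=np.clip(c.astype(float)*1.8,0,255).astype(np.uint8)
cv2.imwrite('pics/w2c.png',cv2.resize(c,None,fx=6.6,fy=6.6,interpolation=cv2.INTER_CUBIC))
print(proj('wrist',[.570,-.0425,.175],T))
E
```

```text
[[279.39054966 216.30838709]]
```

View pics/w2c.png

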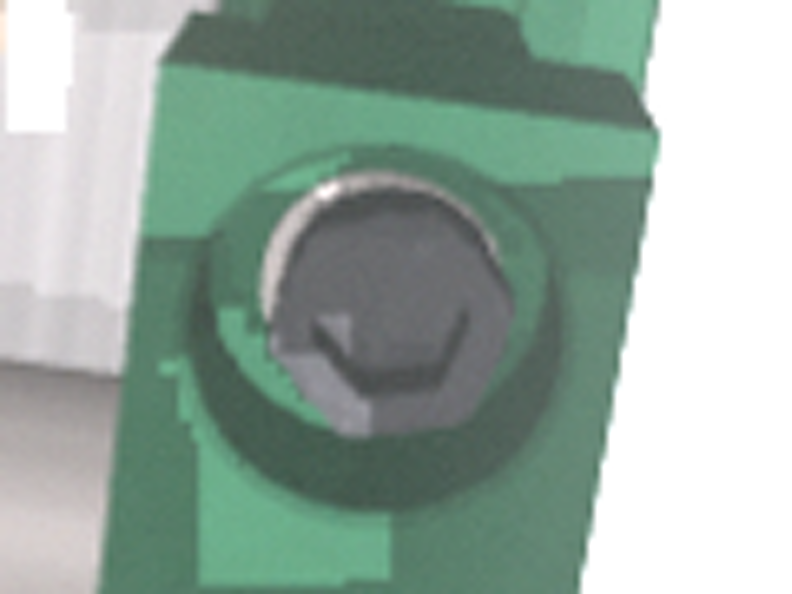

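```bash
python3 - <<'E'
from h import *
T=np.load('pics/w2.png.npy')
g=lambda u,v:((u+.0)/6.6+220-.4,v/6.6+170-.4)
print('sock',cast('wrist',[g(393,321)],.164,T),'head',cast('wrist',[g(392,312)],.164,T),'bore',cast('wrist',[g(375,328)],.175,T))
print('edge',cast('wrist',[g(365,398),g(440,390),g(310,325),g(470,315)],.164,T))
im=cv2.imread('pics/w1.png'); T=np.load('pics/w1.png.npy')
u=proj('wrist',[.570,-.0425,.175],T)[0]; print(u)
u=u.astype(int); x0,y0=u[0]-50,u[1]-37
c=np.clip(im[y0:y0+75,x0:x0+100].astype(float)*1.8,0,255).astype(np.uint8)
cv2.imwrite('pics/w1c.png',cv2.resize(c,None,fx=8,fy=8,interpolation=cv2.INTER_CUBIC)); print(x0,y0)
E
```

```text
sock [[ 0.57469579 -0.04269511  0.164     ]] head [[ 0.57351875 -0.04282036  0.164     ]] bore [[ 0.57247423 -0.04487451  0.175     ]]
edge [[ 0.58487288 -0.04626325  0.164     ]
 [ 0.58381168 -0.03672579  0.164     ]
 [ 0.57521372 -0.05316092  0.164     ]
 [ 0.57391675 -0.03299836  0.164     ]]
[278.40939278 203.21158673]
228 166
```

View pics/w1c.png

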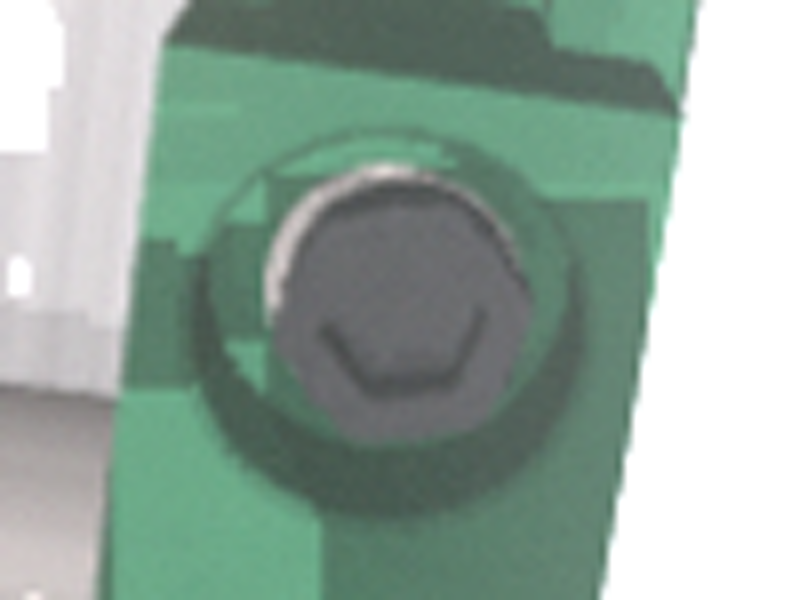

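```bash
python3 - <<'E'
from h import *
a=np.pi/2
r.movep([.463,.184,.22],quat(a)); r.sleep(.15); snap('wrist','k1.png')
print(get_time_s(),get_qpos().round(2),get_position())
E
```

```text
5.25 [-1.14  0.13  0.7   2.01 -0.1   1.04  1.18] [0.46375105 0.18289664 0.22015472]
```

View pics/k1.png

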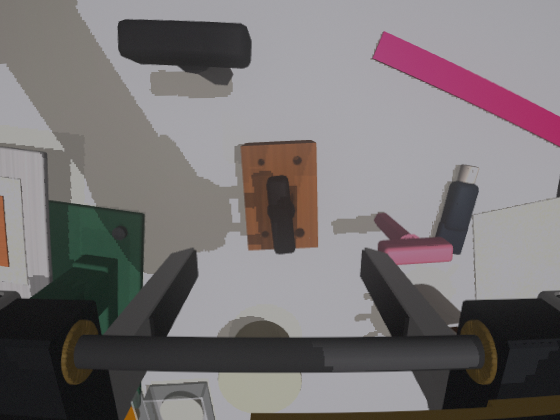

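```bash
python3 - <<'E'
from h import *
im=cv2.imread('pics/k1.png'); T=np.load('pics/k1.png.npy')
hsv=cv2.cvtColor(im,cv2.COLOR_BGR2HSV)
m=((hsv[:,:,2]<55)).astype(np.uint8); m[:165]=0;m[262:]=0;m[:,:255]=0;m[:,305:]=0
n,l,s,c=cv2.connectedComponentsWithStats(m); k=1+s[1:,4].argmax(); print(s[1:],c[1:])
cn,_=cv2.findContours((l==k).astype(np.uint8),0,2); rc=cv2.minAreaRect(cn[0]); bp=cv2.boxPoints(rc); print(rc)
w=cast('wrist',bp,.136,T); print(w.round(4), w.mean(0))
b=((hsv[:,:,0]<20)&(hsv[:,:,1]>110)&(hsv[:,:,2]>60)).astype(np.uint8)|m; b[:130]=0;b[262:]=0;b[:,:235]=0;b[:,330:]=0
b=cv2.morphologyEx(b,cv2.MORPH_CLOSE,np.ones((9,9)))
b=cv2.morphologyEx(b,cv2.MORPH_OPEN,np.ones((25,25)))
cn,_=cv2.findContours(b,0,2);rc=cv2.minAreaRect(max(cn,key=cv2.contourArea)); w=cast('wrist',cv2.boxPoints(rc),.06,T); print(rc,w.round(4),w.mean(0))
v=im.copy(); v[m>0]=(255,0,255); o=np.hstack([im[130:265,230:335],v[130:265,230:335]]); cv2.imwrite('pics/k1c.png',cv2.resize(o,None,fx=3.8,fy=3.8,interpolation=cv2.INTER_CUBIC))
print('manual',cast('wrist',[(243,146),(316,142),(318,247),(248,250)],.06,T).round(4))
E
```

```text
[[ 267  176   28   77 1591]] [[280.69641735 214.1929604 ]]
((281.10400390625, 213.9956512451172), (76.35041809082031, 26.102352142333984), 87.61405944824219)
[[0.4276 0.1728 0.136 ]
 [0.4268 0.1932 0.136 ]
 [0.4906 0.1964 0.136 ]
 [0.4915 0.1746 0.136 ]] [0.45912691 0.18424058 0.136     ]
((279.5, 194.99996948242188), (72.99998474121094, 101.99998474121094), -0.0) [[0.5139 0.1438 0.06  ]
 [0.4069 0.1471 0.06  ]
 [0.4071 0.2192 0.06  ]
 [0.5142 0.2219 0.06  ]] [0.46053051 0.18303149 0.06      ]
manual [[0.4088 0.1471 0.06  ]
 [0.4052 0.2192 0.06  ]
 [0.5153 0.2241 0.06  ]
 [0.5185 0.1491 0.06  ]]
```

View pics/k1c.png

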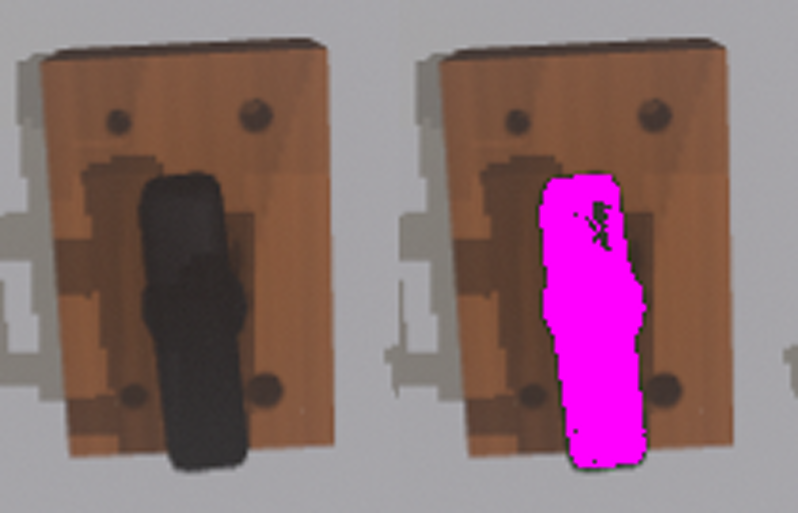

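```bash
python3 - <<'E'
from h import *
T=np.load('pics/k1.png.npy')
w=cast('wrist',[(277.4-.4,176.8),(284.7-.4,253.2)],.136,T); d=w[1]-w[0]; print(w,w.mean(0),np.linalg.norm(d)); th=np.arctan2(d[1],d[0]); print(th)
a=th+np.pi/2; c=w.mean(0)[:2]
r.movep([*c,.17],quat(a)); r.move_l([*c,.104],speed=.1)
f0=get_contact_force(); effector.close(); r.sleep(.2)
print(get_grip_width(),f0,get_contact_force(),get_position(),a)
snap('wrist','g1.png'); snap('side','g1s.png'); print(get_time_s())
E
```

```text
[[0.42790859 0.18102697 0.136     ]
 [0.49203944 0.18682985 0.136     ]] [0.45997401 0.18392841 0.136     ] 0.0643928528857074
0.09023930138821155
0.021738553346110467 [ 0.31318652 -0.81852351  0.45888957] [ 1.19865774 -0.06247071 -0.09266152] [0.46000363 0.18395246 0.10400623] 1.661035628183108
7.8
```

View pics/g1.png

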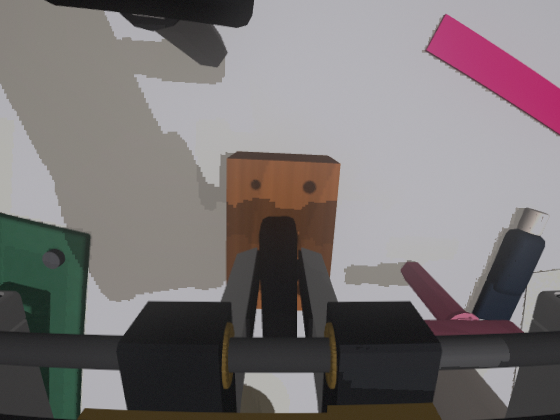

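View pics/g1s.png

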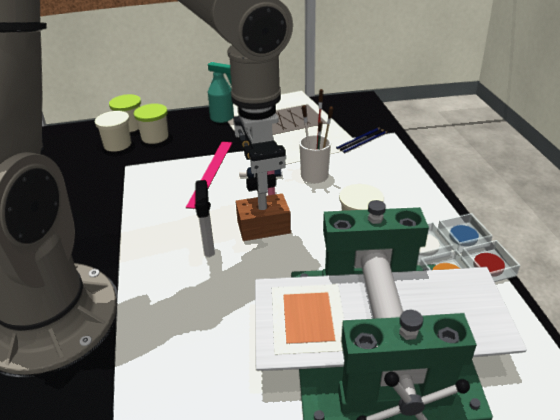

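```bash
python3 - <<'E'
from h import *
s=cv2.imread('pics/side0.png'); a=cv2.resize(s[145:245,185:300],None,fx=5.9,fy=5.9,interpolation=cv2.INTER_CUBIC); cv2.imwrite('pics/s0c.png',np.clip(a.astype(float)*1.7,0,255))
effector.let_go(); p=get_position(); r.move_l([p[0],p[1],.114],speed=.1)
effector.close(); r.sleep(.15); print(get_grip_width(),get_position(),get_time_s())
E
```

```text
0.01799761576521299 [0.4600007  0.18402302 0.11401672] 10.5333[ WARN:0@0.067] global loadsave.cpp:1063 imwrite_ Unsupported depth image for selected encoder is fallbacked to CV_8U.
```

View pics/s0c.png

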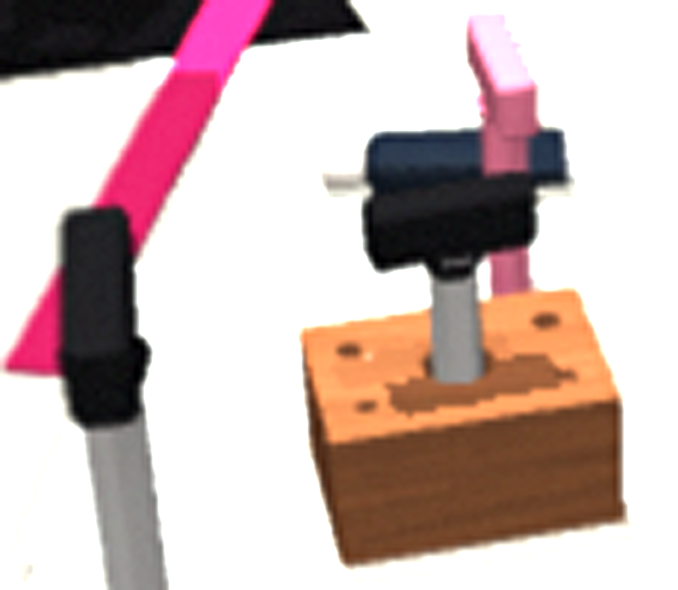

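```bash
python3 - <<'E'
from h import *
r.move_l([.46,.184,.34],speed=.2); r.sleep(.1)
print(get_grip_width(),get_contact_force(),get_ft_torque())
r.movep([.5745,-.0427,.33],quat(2.173)); r.sleep(.2)
print(get_position(),get_qpos().round(3),get_contact_force(),get_ft_torque(),get_time_s())
snap('side','l1.png');snap('wrist','l1w.png')
im=cv2.imread('pics/l1.png'); c=proj('side',[.5745,-.0427,.28])[0].astype(int);print(c)
cv2.imwrite('pics/l1c.png',cv2.resize(im[c[1]-60:c[1]+90,c[0]-90:c[0]+90],None,fx=4,fy=4,interpolation=cv2.INTER_CUBIC))
E
```

```text
0.017769200675518758 [-0.56762853  0.27875792 -3.35389129] [ 0.06119089 -0.01459863 -0.03618708]
[ 0.57445353 -0.04174589  0.33001459] [-0.845  0.252  0.994  1.71  -0.22   1.298  2.369] [-0.61839478 -0.27985079 -3.02597912] [ 0.07119418 -0.00012475  0.00134667] 13.2667
[344 169]
```

View pics/l1c.png

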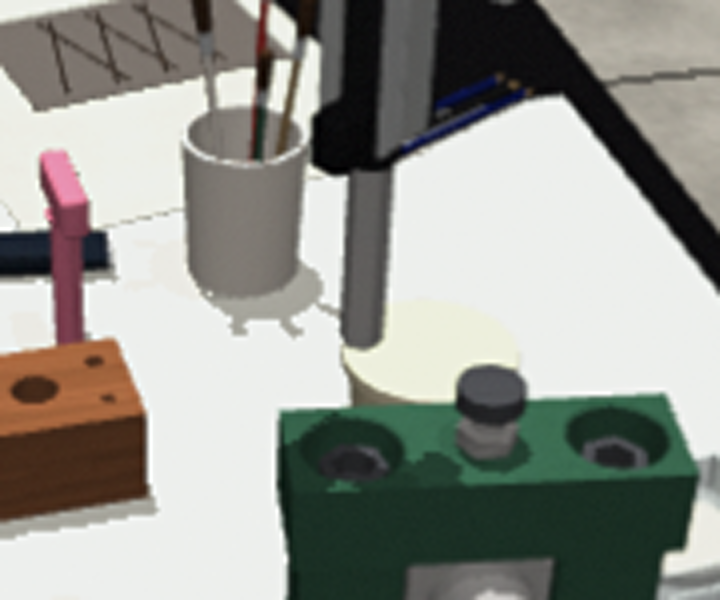

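View pics/l1w.png

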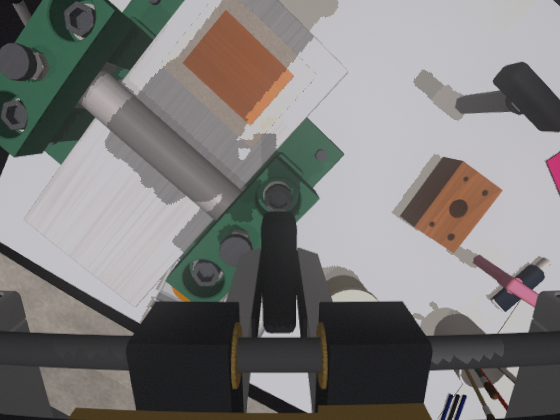

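```bash
python3 - <<'E'
from h import *
T=np.load('pics/l1w.png.npy')
print(proj('side',[[.57445,-.0417,.231],[.57445,-.0417,.32]]))
print('tip at',cast('side',[(254+362/4,109+342/4)],.231))
print('sock side',cast('side',[(254+352/4,109+462/4)],.164))
print('rackhole wrist',cast('wrist',[(458.5,208.5)],.06,T),'side',cast('side',[(254+35/4,109+388/4)],.06))
im=cv2.imread('pics/l1w.png')
cv2.imwrite('pics/l1wc.png',np.clip(1.7*cv2.resize(im[165:300,160:330],None,fx=4.4,fy=4.4,interpolation=cv2.INTER_CUBIC).astype(float),0,255).astype(np.uint8))
cv2.imwrite('pics/l1wd.png',np.clip(1.7*cv2.resize(im[0:135,0:110],None,fx=4.4,fy=4.4,interpolation=cv2.INTER_CUBIC).astype(float),0,255).astype(np.uint8))
s=cv2.imread('pics/l1.png')
cv2.imwrite('pics/l1sc.png',np.clip(1.7*cv2.resize(s[205:240,320:430],None,fx=7,fy=7,interpolation=cv2.INTER_CUBIC).astype(float),0,255).astype(np.uint8))
E
```

```text
[[343.44798144 193.09085249]
 [345.90460204 148.01664137]]
tip at [[ 0.57504582 -0.04612288  0.231     ]]
sock side [[ 0.57436954 -0.04388584  0.164     ]]
rackhole wrist [[0.46199146 0.18460752 0.06      ]] side [[0.46210964 0.18214043 0.06      ]]
```

View pics/l1wc.png

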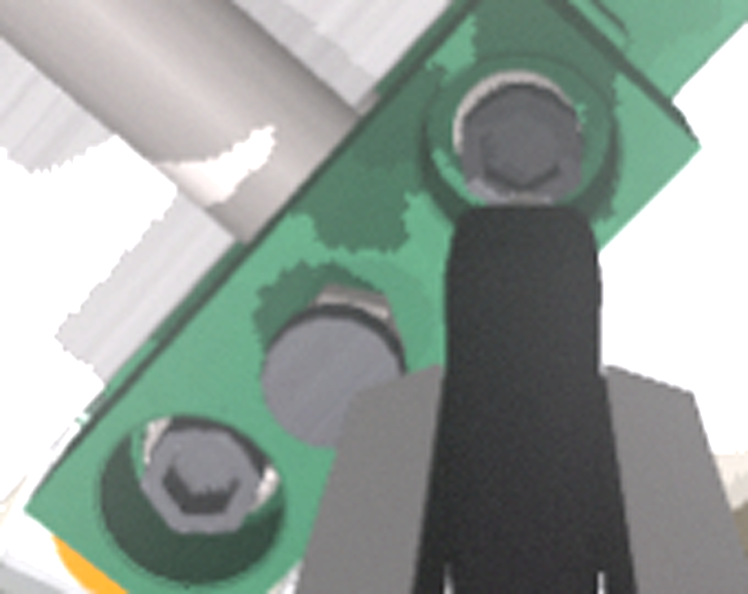

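View pics/l1wd.png

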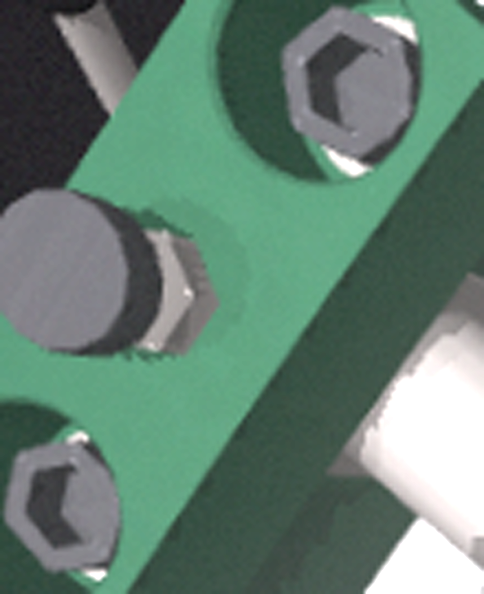

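View pics/l1sc.png

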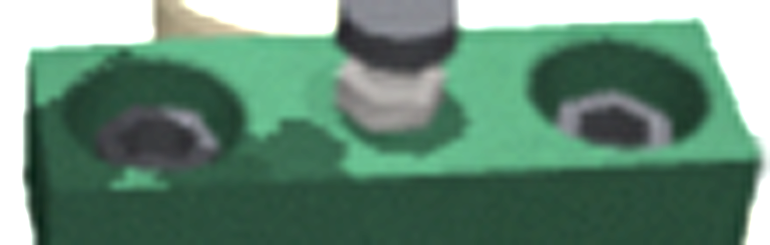

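```bash
cat >> h.py <<'E'
TL=.099
def down(x,y,a,z0,z1,thr=5.,step=.001,speed=.02,base=None):
    q=quat(a); z=z0
    if base is None: base=get_contact_force()[2]
    while z>z1+1e-6:
        z=max(z-step,z1); r.move_l([x,y,z],speed=speed,rot=q)
        f=get_contact_force()[2]-base
        if f>thr: return z,f
    return z,get_contact_force()[2]-base
E
python3 - <<'E'
from h import *
a=2.173
r.move_l([.5745,-.0427,.272],speed=.12,rot=quat(a)); r.sleep(.1)
b=get_contact_force(); t=get_time_s(); print(b,get_position(),t)
z,f=down(.5745,-.0427,a,.268,.254,base=b[2])
print(z,f,get_contact_force()-b,get_position(),get_ft_torque(),get_time_s())
snap('side','d1.png')
E
```

```text
[ 0.20432059 -0.31174672 -1.69770086] [ 0.57497584 -0.0428295   0.27283639] 14.1
0.254 -0.8382712850093925 [-1.24032578 -1.38381939 -0.83827129] [ 0.57446944 -0.04273126  0.25394456] [-0.54557131  0.26375125 -0.01823444] 17.75
```

```bash
python3 - <<'E'
from h import *
a=2.173
z,f=down(.5745,-.0427,a,.254,.2515,thr=3,step=.001,base=-1.9)
F0=get_contact_force();M0=get_ft_torque(); print(z,f,F0,M0,get_position(),get_time_s())
q0=get_qpos(); print(q0)
t0=get_time_s()
for k in range(1,7):
    q=q0.copy(); q[6]-=.06*k; r.set_joints(q)
    print(round(.06*k,2),(get_contact_force()-F0).round(2),(get_ft_torque()-M0).round(3),round(get_time_s()-t0,2))
print(get_position(),R.from_quat(get_ee_rot()).as_matrix()[:,0])
E
```

```text
0.2515 -0.389702032801972 [-1.345899   -1.80846615 -2.28970203] [-0.54710382  0.34611548 -0.02283742] [ 0.57451917 -0.04269134  0.25149521] 18.55
[-0.79507877  0.32451498  0.95670667  1.81705401 -0.28964938  1.14914924
  2.43056848]
0.06 [ 0.   -1.24  1.2 ] [-0.081  0.15   0.056] 0.25
0.12 [-0.2  -0.61 -0.44] [-0.172  0.321  0.086] 0.5
0.18 [ 0.   -1.06 -0.1 ] [-0.22   0.364  0.115] 0.75
0.24 [-0.35 -0.62 -1.16] [-0.184  0.443  0.075] 1.0
0.3 [-0.93 -0.56 -0.84] [-0.163  0.446  0.153] 1.25
0.36 [-1.09  0.83 -1.66] [-0.059  0.559  0.148] 1.5
[ 0.57443914 -0.04265943  0.2514417 ] [-2.42964550e-01  9.70035164e-01  8.61417091e-05]
```

```bash
python3 - <<'E'
from h import *
F0=np.array([-1.35,-1.81,-2.29]);M0=np.array([-.547,.346,-.0228])
q0=get_qpos(); t0=get_time_s(); d=.36
for k in range(1,15):
    q=q0.copy(); q[6]-=.2*k; r.set_joints(q)
    m=get_ft_torque()-M0
    print(round(.36+.2*k,2),(get_contact_force()-F0).round(1),m.round(3),round(get_time_s()-t0,2))
    if abs(m[2])>.25: break
print(get_position(),get_qpos()[6],get_time_s(),get_grip_width())
snap('side','t1.png')
E
```

```text
0.56 [-1.4  1.  -2.3] [0.126 0.656 0.072] 0.32
0.76 [-0.7  1.3 -2. ] [0.444 0.574 0.088] 0.63
0.96 [-1.3  2.  -3.8] [0.715 0.61  0.075] 0.95
1.16 [-1.9  3.5 -3.5] [0.941 0.536 0.056] 1.27
1.36 [-0.8  4.1 -6.1] [1.246 0.404 0.057] 1.58
1.56 [-0.4  4.3 -6.9] [1.519 0.091 0.024] 1.9
1.76 [ 1.5  4.5 -8.7] [ 1.633 -0.226  0.071] 2.22
1.96 [  1.7   5.8 -10.5] [ 1.678 -0.419  0.1  ] 2.53
2.16 [  1.6   5.1 -11.3] [ 1.587 -0.627  0.013] 2.85
2.36 [  3.2   4.9 -13.2] [ 1.555 -0.845  0.071] 3.17
2.56 [  2.6   4.2 -12.5] [ 1.48  -1.     0.099] 3.48
2.76 [  4.1   4.2 -13. ] [ 1.413 -1.057  0.071] 3.8
2.96 [  4.2   4.8 -13.7] [ 1.336 -1.059  0.041] 4.12
3.16 [  3.8   3.5 -15.4] [ 1.274 -1.122  0.02 ] 4.43
[ 0.57442291 -0.04272691  0.25137564] -0.7175537891997863 24.4833 0.01771630001241309
```

```bash
python3 - <<'E'
from h import *
p=get_position(); r.move_l([.5745,-.0427,.2503],speed=.02); r.sleep(.1)
F0=np.array([-1.35,-1.81,-2.29]);M0=np.array([-.547,.346,-.0228])
print((get_contact_force()-F0).round(2),(get_ft_torque()-M0).round(3),get_time_s(),get_position())
snap('wrist','t2w.png'); snap('side','t2s.png')
E
```

```text
[ 1.45  4.26 -0.97] [ 1.428 -0.399  0.137] 24.8833 [ 0.57479757 -0.04274891  0.25076123]
```

View pics/t2w.png

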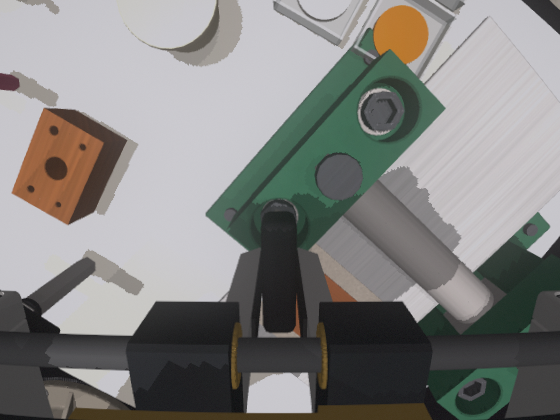

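View pics/t2s.png

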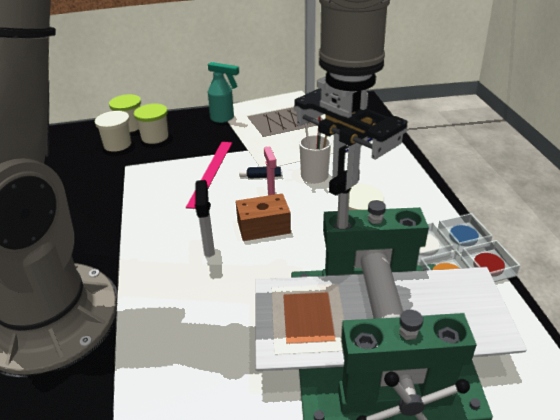

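```bash
python3 - <<'E'
from h import *
F0=np.array([-1.35,-1.81,-2.29]);M0=np.array([-.547,.346,-.0228])
q0=get_qpos(); t0=get_time_s(); d=0
while d<1.1:
    d+= .08 if d<.5 else .04
    q=q0.copy(); q[6]-=d; r.set_joints(q)
    m=get_ft_torque()-M0
    print(round(3.16+d,2),(get_contact_force()-F0).round(1),m.round(3),round(get_time_s()-t0,2))
    if m[2]>.27: break
print(get_position(),get_qpos()[6],get_time_s(),get_grip_width())
E
```

```text
3.24 [ 1.3  5.1 -2. ] [ 1.406 -0.369  0.137] 0.25
3.32 [ 1.7  5.3 -1.3] [ 1.485 -0.439  0.159] 0.5
3.4 [ 1.5  4.5 -1.3] [ 1.45  -0.516  0.115] 0.75
3.48 [ 2.7  3.8 -2. ] [ 1.43  -0.57   0.154] 1.0
3.56 [ 3.2  3.3 -1.8] [ 1.435 -0.682  0.151] 1.25
3.64 [ 3.4  3.8 -2.6] [ 1.416 -0.65   0.141] 1.5
3.72 [ 3.1  5.1 -3.1] [ 1.387 -0.633  0.075] 1.75
3.76 [ 2.2  4.  -2.9] [ 1.396 -0.719  0.159] 2.0
3.8 [ 2.6  4.2 -2.8] [ 1.459 -0.722  0.158] 2.25
3.84 [ 4.1  3.2 -3.5] [ 1.357 -0.783  0.214] 2.5
3.88 [ 2.4  3.7 -4.3] [ 1.329 -0.762  0.126] 2.75
3.92 [ 3.7  3.8 -5.4] [ 1.303 -0.81   0.155] 3.0
3.96 [ 3.2  4.7 -4.6] [ 1.278 -0.795  0.082] 3.25
4.0 [ 3.3  3.9 -4.7] [ 1.302 -0.848  0.174] 3.5
4.04 [ 3.9  4.5 -5.2] [ 1.273 -0.907  0.188] 3.75
4.08 [ 3.4  3.  -5.3] [ 1.217 -0.853  0.122] 4.0
4.12 [ 2.7  3.8 -6.2] [ 1.174 -0.885  0.184] 4.25
4.16 [ 3.1  3.4 -5.8] [ 1.224 -0.886  0.129] 4.5
4.2 [ 3.5  3.9 -6.2] [ 1.208 -0.966  0.195] 4.75
4.24 [ 3.1  3.6 -6.8] [ 1.183 -0.907  0.126] 5.0
4.28 [ 3.   4.2 -6.3] [ 1.075 -0.969  0.184] 5.25
[ 0.57473296 -0.04281427  0.25066062] -1.8421690420199237 30.2333 0.01741534269574776
```

```bash
python3 - <<'E'
from h import *
F0=np.array([-1.35,-1.81,-2.29]);M0=np.array([-.547,.346,-.0228])
q0=get_qpos(); t0=get_time_s(); d=0; A=-4.28
while d<.6:
    d+=.025
    q=q0.copy(); q[6]-=d; r.set_joints(q)
    m=np.mean([get_ft_torque() for _ in range(3)],0)-M0
    print(round(4.28+d,3),(get_contact_force()-F0).round(1),m.round(3),round(get_time_s()-t0,2))
    if m[2]>.24: break
print(get_position(),get_qpos()[6],get_time_s(),get_grip_width())
E
```

```text
4.305 [ 3.3  3.2 -6.7] [ 1.231 -0.967  0.135] 0.25
4.33 [ 3.   3.2 -7.3] [ 1.235 -0.97   0.163] 0.5
4.355 [ 4.5  3.5 -6.2] [ 1.053 -0.967  0.337] 0.75
[ 0.57476154 -0.04281755  0.25068172] -1.9160435744752038 30.9833 0.0178196952684059
```

```bash
python3 - <<'E'
from h import *
M0=np.array([-.547,.346,-.0228]);F0=np.array([-1.35,-1.81,-2.29])
q=get_qpos(); q[6]+=.1; r.set_joints(q); r.sleep(.1)
print((get_ft_torque()-M0).round(3),(get_contact_force()-F0).round(1))
# lift slowly
for z in (.254,.258,.262,.268):
    r.move_l([.5745,-.0427,z],speed=.04); print(z,(get_ft_torque()-M0).round(3),(get_contact_force()-F0).round(1))
r.move_l([.5745,-.0427,.34],speed=.15); r.sleep(.1)
print(get_position(),get_grip_width(),get_contact_force(),get_ft_torque(),get_time_s(),get_qpos()[6])
snap('side','u1.png'); snap('wrist','u1w.png')
E
```

```text
[ 1.231 -0.682  0.076] [ 3.   3.4 -0.6]
0.254 [ 1.087 -0.766  0.016] [3.7 3.  0.6]
0.258 [ 0.956 -0.657  0.012] [2.1 2.9 1.4]
0.262 [ 0.577 -0.179 -0.025] [ 0.7  2.5 -0.7]
0.268 [ 0.591 -0.204  0.047] [1.5 1.8 0.4]
[ 0.57396718 -0.0425487   0.33887755] 0.01751382514885349 [ 0.6781884   0.47906207 -3.17077077] [0.04786875 0.16020697 0.02317754] 33.1167 -1.8843446423286943
```

View pics/u1.png

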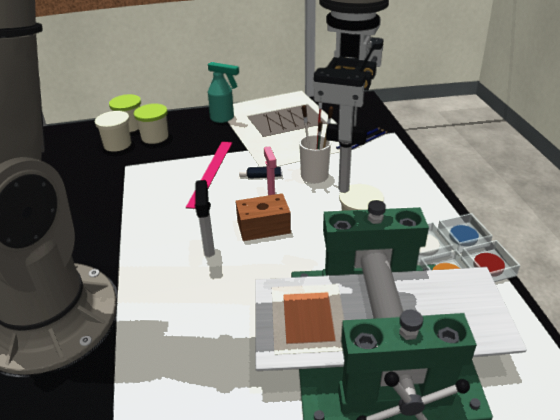

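View pics/u1w.png

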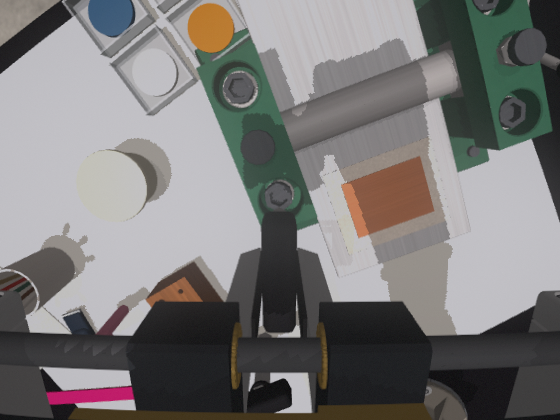

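```bash
python3 - <<'E'
from h import *
r.movep([.46,.184,.34],quat(1.661)); 
r.move_l([.46,.184,.19],speed=.15); r.sleep(.2)
print(get_position(),get_qpos().round(2),get_contact_force(),get_time_s())
snap('side','v1.png'); snap('wrist','v1w.png')
im=cv2.imread('pics/v1.png');c=proj('side',[.46,.184,.09])[0].astype(int);print(c)
cv2.imwrite('pics/v1c.png',cv2.resize(im[c[1]-60:c[1]+60,c[0]-80:c[0]+80],None,fx=5,fy=5,interpolation=cv2.INTER_CUBIC))
print(proj('side',[[.46,.184,.091],[.46,.184,.18],[.462,.184,.06]]))
E
```

```text
[0.46033788 0.18405922 0.19058414] [ 0.37  0.28 -1.01  1.97  0.28  1.03  0.89] [ 0.44432342  0.22997173 -1.87813606] 37.1667
[261 194]
[[261.02506347 194.1721485 ]
 [259.05314457 159.16934581]
 [262.56983345 205.51883585]]
```

View pics/v1c.png

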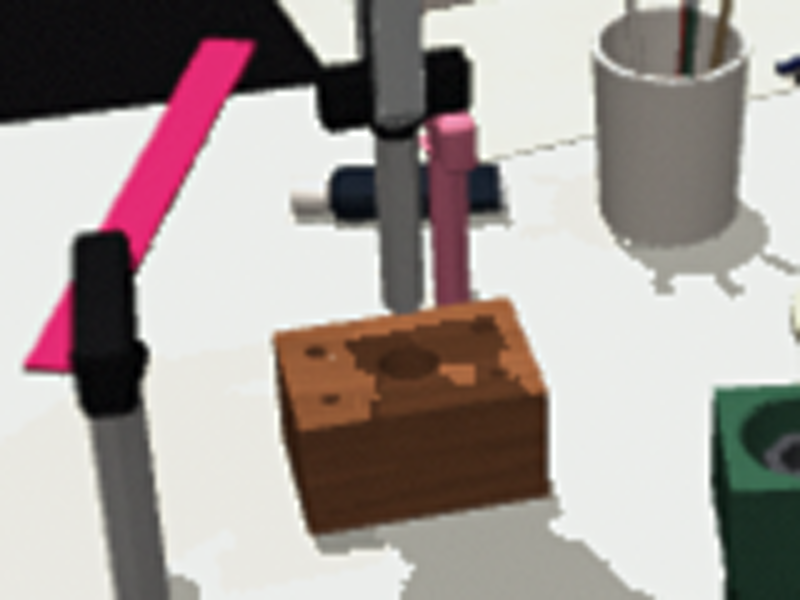

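View pics/v1w.png

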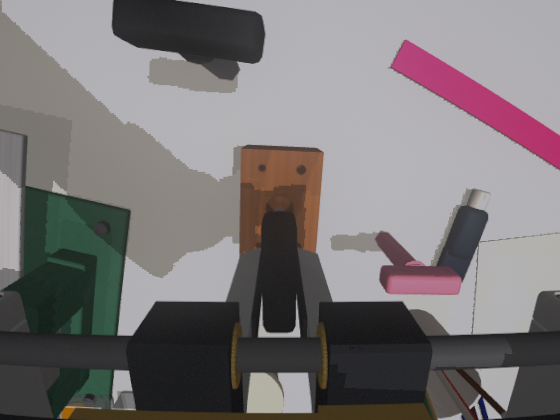

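```bash
python3 - <<'E'
from h import *
x,y,a=.4612,.1837,1.661
r.move_l([x,y,.166],speed=.1,rot=quat(a)); r.sleep(.1); b=get_contact_force(); print(b)
z,f=down(x,y,a,.166,.1145,thr=6,step=.004,speed=.05,base=b[2])
print(z,f,get_contact_force()-b,get_ft_torque(),get_position(),get_time_s())
snap('side','x1.png')
im=cv2.imread('pics/x1.png');c=[261,194]
cv2.imwrite('pics/x1c.png',cv2.resize(im[c[1]-60:c[1]+60,c[0]-80:c[0]+80],None,fx=5,fy=5,interpolation=cv2.INTER_CUBIC))
E
```

```text
[ 0.17212971  0.55663439 -1.88060427]
0.1145 -0.6941274115571101 [-0.63569766 -0.22921796 -0.69412741] [0.07324314 0.00809604 0.01599701] [0.46111906 0.18368423 0.11433829] 41.0083
```

View pics/x1c.png

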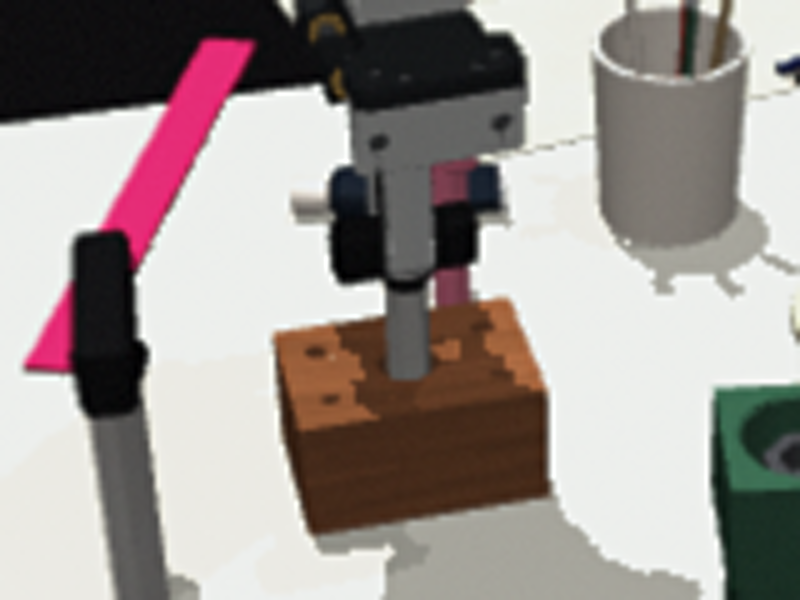

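```bash
python3 - <<'E'
from h import *
effector.let_go(); r.sleep(.3)
r.move_l([.4612,.1837,.24],speed=.12); r.sleep(.2)
print(get_grip_width(),get_position(),get_contact_force(),get_time_s())
snap('side','y1.png'); snap('wrist','y1w.png'); snap('top','y1t.png')
im=cv2.imread('pics/y1.png');c=[261,194]
A=cv2.resize(im[c[1]-60:c[1]+60,c[0]-80:c[0]+80],None,fx=3.5,fy=3.5,interpolation=cv2.INTER_CUBIC)
cv2.imwrite('pics/y1c.png',A)
E
```

```text
0.09392557305747841 [0.46096175 0.1837158  0.23953714] [-0.20510514 -0.72232763 -0.38918658] 43.9917
```

View pics/y1c.png

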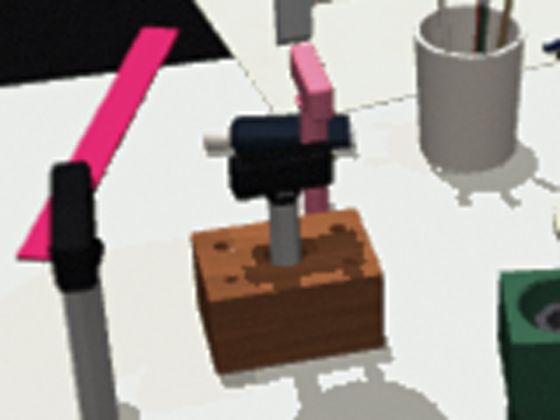

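View pics/y1w.png

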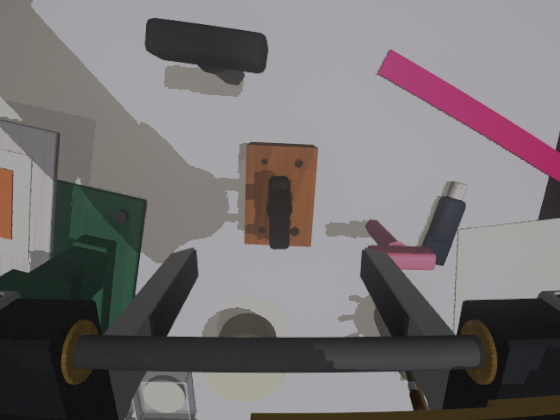

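View pics/y1.png

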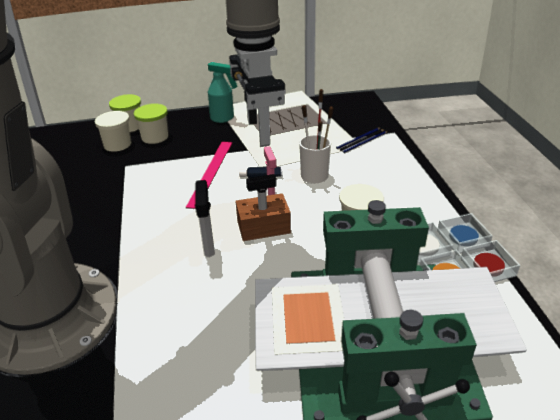

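```bash
python3 - <<'E'
from h import *
r.movep([.575,-.0427,.27],quat(np.pi/2)); r.sleep(.1)
im,T=snap('wrist','z1.png'); im=cv2.imread('pics/z1.png')
u=proj('wrist',[.5745,-.0427,.164],T)[0].astype(int); print(u,get_time_s())
cv2.imwrite('pics/z1c.png',np.clip(1.8*cv2.resize(im[u[1]-37:u[1]+38,u[0]-50:u[0]+50],None,fx=8,fy=8,interpolation=cv2.INTER_CUBIC).astype(float),0,255).astype(np.uint8))
E
```

```text
[276 213] 45.2917
```

View pics/z1c.png

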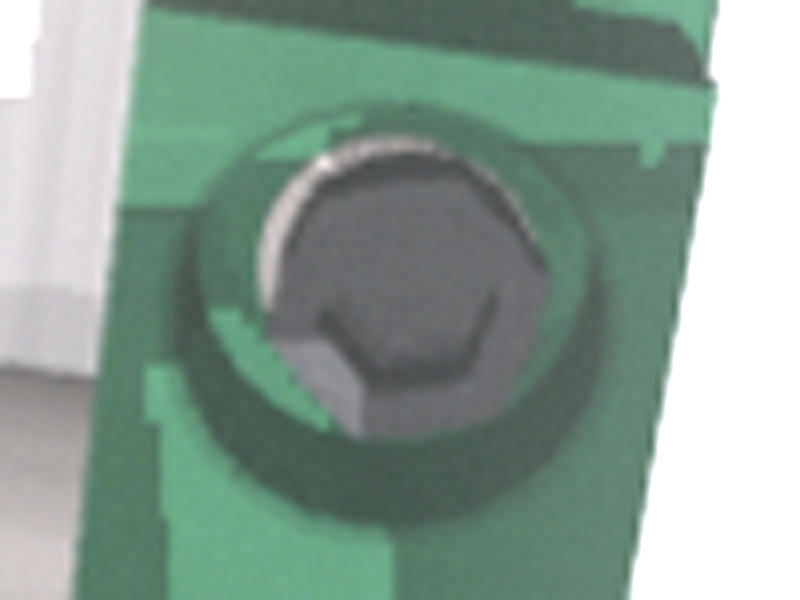

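```bash
python3 - <<'E'
from h import *
order.close_job(); print(get_time_s())
E
```

```text
the job is handed in; nothing more can be done
the job is handed in; nothing more can be done
```

The loose bolt is tight, the key is standing in its rack hole again, and I handed the job in at about 45 s of the 72 s allowed. No verdict is reported.

- **Grasp:** My first grip was too low and caught the collar under the handle (21.7 mm). I regripped higher, at 18.0 mm across the flats.
- **Finding the socket:** The key went straight into the hex with no measurable push on the way down.
- **Which bolt:** The pictures alone could not rule out the diagonally opposite bolt. This one turned with about 0.15 N m of drag, so it was the loose one.
- **Tightening:** I turned about 4.34 rad clockwise in one pass, with no regrasp needed. The bolt's sinking pulled on the key with up to about 15 N, so I lowered the hand about 1 mm to relieve it.
- **At the stop:** The torque jumped from 0.16 to 0.34 N m in the last 0.025 rad step. That single reading is slightly over the 0.3 N m limit. The readings scatter by about 0.04 N m, and I backed off straight away.
- **Last checks:**
  - The final picture of the socket matches 4.4 rad to within a few degrees. It only tells the angle to the nearest 60°, so the amount turned is what settles it.
  - The side and wrist pictures show the key upright in its hole and released.
  - The tub, brush pot and tube look unmoved by eye; I did not measure their positions.
  - The hand was raised clear of everything at hand-in.

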